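# Tighten the shelf riser's loose bolt with the hex key

### The arm

A 6-joint arm with a two-finger parallel gripper is mounted at the origin on a cart in front of the work surface, level with it; the furniture and walls round the work are solid. World frame = base frame: x ahead of the robot, y to its left, z up, the work surface at z = 0. Lengths are in mm, angles in rad, forces in N, time in s.
With the tool pointing down it reaches from about 275 to 1000 mm from the base axis. Payload 8.4 kg.
Tool frame: the origin (TCP) lies midway between the tips of the shut fingers; the grasp point (between the pads) lies 19 mm behind it; z points along the fingers, y is the line along which they close (so a half turn about z gives the same grasp; the last joint's range is limited). The gripper opens to 85 mm and grips with 20 to 120 N. Pads are 22 mm wide; open, the fingers measure 114 mm over their backs; the gripper's body (76 mm by 85 mm) begins 54 mm behind the grasp point. The pads swing forward as they close: fully open they stand 13 mm farther back than shut.
Start: joints at [-1.121, 0.353, 1.633, -0, 1.155, -0.002], TCP at [272.865, -562.292, 201.681] pointing down, gripper open.
Joint ranges: [-2.63, 2.63], [-0.92, 2.1], [0.06, 2.66], [-1.3, 4.44], [0, 2.69], [-3.02, 3.02]. Speed limits (rad/s): [2.22, 2.22, 2.79, 3.14, 3.14, 3.14].

### API

Orientations are given as [roll, pitch, yaw] about the fixed x, y, z axes, in that order (R = Rz(yaw) Ry(pitch) Rx(roll)).
In Python, from rig import r, imaging gives the robot as it stands. The module is installed in compiled form; this text tells all that it offers.
- The arm moves only by the tool arm_command, never from a script. Its argument "deltas" is a list of rows, each an object of numbers: "hand": the finger opening in mm, from 0 to 85.4; "tx", "ty", "tz": the shift along the tool's x, y, z in mm; "wx", "wy", "wz": the turn, a rotation vector about the tool's x, y, z in rad. A call has 1 to 8 rows; each row shifts and turns the commanded pose from where the row before left it, along the tool's axes as they then stand; what a row does not reach is not made up. A row lasts 1/8 s, in which the tool goes at most 62.5 mm and 10.7 degrees, less where a joint would pass 70% of its speed; a pose out of reach is approached as far as the arm can. A call with a gripper value outside its range is refused whole. The fingers move at their own pace and stop on an object; "squeeze" is the grip in N (left out, the last holds). Time passes only in rows, so rows that do not move let the fingers close. It gives the time, the measured TCP pose, the force, the opening and the grip force at its end, in the units of the state.
- r.sense(): the state, without advancing time (a new reading comes with each control period).
- imaging.grab_frame(name): name is "scene" or "top" or "wrist"; returns a dict with "image" (384x512x3 uint8, red, green, blue), "mtx" (3x3 intrinsics, pixels), "world_to_cam" (4x4, takes a point from world to camera coordinates). Camera axes: x right, y up, looking along -z (the intrinsics and any distortion apply to the point x, -y, -z); pixel columns grow to the right and rows downward; lengths in mm; the calibration is good to about 2 mm. A picture is of the moment at which its call begins. There is no depth.
- r.sign_off(): hands the job in; it is judged then, once.
The state is a dict: "clock": time; "qpos": joint angles; "qvel": joint speeds; "joint_efforts": joint torques, N m; "eef_pos": TCP position; "tcp_rot": TCP orientation; "contact_force": force on the tool from outside, world axes, zero at the start; "wrist_torque": the same for the moment, N m; "opening": opening from 0.0 (shut) to 1.0 (fully open); "grasp_force": force on a finger pad.
Only numpy, scipy, OpenCV 4.12 (cv2) and the standard library are available. Lean on these libraries where they do the work, as an engineer would, in place of code of your own. Each camera call takes 0.05 s, during which the arm holds its last target. There are 200 camera calls.

### The job

One of the two hex-socket bolts in the top of the wooden worktop shelf riser is loose: its head stands proud. Take the hex key from its stand, work it into that bolt's socket and turn it clockwise, regripping the key, until the bolt comes to its stop with the head flush; then put the key back upright in its stand. Leave the candle, the spice jar and the garlic where they are.

Things in the scene. Friction and masses are not known exactly. Their poses are not given: they have to be found in the camera images.
- key_grip (a point): Hex key, 90 mm tall, about 0.2 kg, loose, starting upright in its stand. This point is the centre of its orange square grip (30 x 30 mm, 30 mm tall, flat sides facing the key's x and y axes), 75 mm above the tip of the key. z runs up the key. The steel shank below the grip is a hexagon 18 mm across flats; two of its flats face the key's +x and -x.
- key_tip (a point): Lower end of the hex key, on its axis; the last 3 mm taper to 15 mm across. Same axes as key_grip.
- loose_socket (a point): Centre of the mouth of the loose bolt's socket, in the top of its steel head (46 mm across), 94 to 95 mm above the worktop at the start. Vertical hexagon 19 mm across flats, 18 mm deep, the top 3 mm a 45-degree lead-in. The frame turns with the bolt and a red dot on the head lies towards +x; two flats face +x and -x, so the key fits with its x axis at 0, 60, 120... degrees to this x axis.
- bolt_turn (a joint): Angle of the loose bolt, growing clockwise seen from above. Starts between 0 and 0.8; hard stop (tight) at 3.9. Turning sinks the head 4 mm in all, until at the stop it is flush with the black bush round it and its red dot meets the white line on the bush. Turns stiffly (about 0.1 N m) and stays where it is left. The key stands by itself in the socket when let go.
- tight_socket (a point): Centre of the socket mouth of the other bolt, 180 mm from the loose one, which is already tight and cannot turn. It looks the same, but its head is flush (91 mm above the worktop) and its dot is at the white line.
- stand_hole (a point): Mouth of the hole in the key stand (grey block 70 x 70 mm, 39 mm tall, fixed, standing on the worktop). Round vertical hole 25.5 mm across with a 2 mm chamfer, 30 mm deep; the key stands with its tip on the floor of the hole.
- riser: Worktop shelf riser, fixed: brown wooden board 160 x 270 mm (long along its y), top 90 mm above the worktop, on two white legs. The origin is at the worktop under its centre; the bolts are on its y axis, 90 mm either side of the centre, in either order.
- candle: Small green candle in a cup, 38 mm across, 15 mm tall, standing on the riser between the bolts; origin under its centre. To be left alone.
- spice_jar: Spice jar with a black lid, 41 mm across, 105 mm tall, on the worktop behind the riser; origin under its centre. To be left alone.
- garlic: Garlic bulb, about 50 mm, on the worktop to the left of the riser, towards the key stand; origin under its centre. To be left alone.
There are look-alikes about, which are no part of the job. Leave any purple look-alike of the part that bears key_grip alone. Leave any turquoise look-alike of the part that bears stand_hole alone.

How it is judged (in metres and radians):
On the way, in this order (a step that is already met when the one before it is completed fails the run):
1. the key is seated in the loose bolt's socket (tip at least 10 mm below the mouth, within 4 mm of its axis) (z of key_tip in the frame of loose_socket below -0.01 m and horizontal distance between key_tip and loose_socket below 0.004 m), for 0.2 s.
2. with the key in the socket, the bolt is turned to within 0.15 rad of its stop (value of joint bolt_turn above 3.75 rad and z of key_tip in the frame of loose_socket below -0.006 m and horizontal distance between key_tip and loose_socket below 0.005 m), for 0.2 s.
At the end, for the whole second after the job is handed in: The bolt is within 0.15 rad of its stop at 3.9 rad, and the key stands at rest and let go in its stand: tip at least 24 mm down the hole and within 8 mm of its axis, leaning less than 0.2 rad (value of joint bolt_turn above 3.75 rad and horizontal distance between key_tip and stand_hole below 0.008 m and z of key_tip in the frame of stand_hole below -0.024 m and angle between key_tip's own z axis and vertical below 0.2 rad and linear speed of hex_key below 0.02 m/s); the robot touches nothing.
It fails at once if the candle is moved more than 20 mm (distance of candle from where it was at the start of the episode above 0.02 m).
It fails at once if the spice jar is moved more than 20 mm (distance of spice_jar from where it was at the start of the episode above 0.02 m).
It fails at once if the garlic is moved more than 25 mm (distance of garlic from where it was at the start of the episode above 0.025 m).
It also fails if it takes over 70 s, if anything falls off the work surface, if the arm or the gripper's body presses on something with over 40 N, if the wrist force passes 120 N, or if a joint passes its speed limit or range.

## Working session

There is one attempt and no reset: what is moved stays moved. The work goes in short steps, Python scripts to look and compute and a tool call to move; the robot and the scene stay as the last step left them, time stands still between calls to the robot, and variables do not carry over. Pictures are saved under pics/ and viewed, at most 10 in all, crops included, and the job is handed in when it is done.

Besides the shell and the picture viewer there is one more tool, called after "Request:" by a JSON object that holds its "name" and its "arguments", one argument or row to a line. arm_command: Moves the arm, as the interface text tells. Its arguments: {"type":"object","properties":{"deltas":{"type":"array"},"squeeze":{"type":"number"}},"required":["deltas"]}

```bash
mkdir -p pics; cat > h.py <<'E'
import numpy as np, cv2
from rig import r, imaging
def grab(n,save=None):
    f=imaging.grab_frame(n)
    if save: cv2.imwrite('pics/'+save+'.png',f['image'][...,::-1])
    return f
def ray(f,u,v):
    W=np.array(f['world_to_cam']);R,t=W[:3,:3],W[:3,3]
    d=np.linalg.solve(np.array(f['mtx']),[u,v,1.]);d=d*[1,-1,-1]
    return -R.T@t, R.T@d
def onz(f,u,v,z):
    c,d=ray(f,u,v); return c+d*(z-c[2])/d[2]
def proj(f,p):
    W=np.array(f['world_to_cam']);q=W[:3,:3]@np.array(p,float)+W[:3,3]
    q=np.array(f['mtx'])@(q*[1,-1,-1]); return q[:2]/q[2]
E
python3 - <<'E'
from h import *
a=grab('scene');b=grab('top')
for n,f in(('scene',a),('top',b)):
    cv2.imwrite(f'pics/{n}0.png',f['image'][...,::-1]); print(n,f.keys(),f['mtx'],ray(f,256,192))
print(r.sense())
E
```

```text
scene dict_keys(['image', 'mtx', 'world_to_cam']) [[397.24415438   0.         257.2495033 ]
 [  0.         397.24415438 192.5482986 ]
 [  0.           0.           1.        ]] (array([ 84.1964878 , 605.80517464, 528.96491022]), array([ 0.52718959, -0.69384651, -0.49057106]))
top dict_keys(['image', 'mtx', 'world_to_cam']) [[444.21471134   0.         251.36056033]
 [  0.         444.21471134 185.40319487]
 [  0.           0.           1.        ]] (array([ 366.63858486,  -34.61005778, 1054.97510153]), array([ 2.08943648e-01,  8.94856883e-04, -9.78095787e-01]))
{'clock': 0.1, 'qpos': array([-1.12137862e+00,  3.53596804e-01,  1.63406482e+00, -4.07263241e-05,
        1.15515972e+00, -2.39228492e-03]), 'qvel': array([ 2.09101808e-04,  5.72464256e-04, -1.31615778e-03, -8.58293385e-04,
        6.85087935e-05, -1.18821501e-03]), 'joint_efforts': array([ 9.56224867e-04, -6.06359625e+01, -3.42816567e+01,  5.87864929e-05,
        3.87545937e-03,  8.33078093e-05]), 'eef_pos': array([ 272.66617925, -561.88132086,  201.02340875]), 'tcp_rot': array([-3.14036388e+00,  3.42991557e-05,  4.51826482e-01]), 'contact_force': array([-0.32474219, -0.67042185,  0.01366763]), 'wrist_torque': array([ 0.03684037, -0.02658623, -0.005849  ]), 'grasp_force': 0.0, 'opening': 0.9992510027062483}
```

View pics/scene0.png

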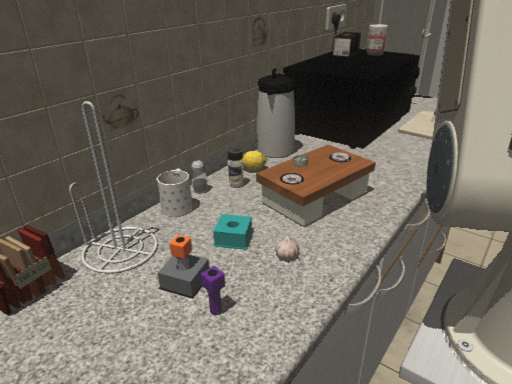

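View pics/top0.png

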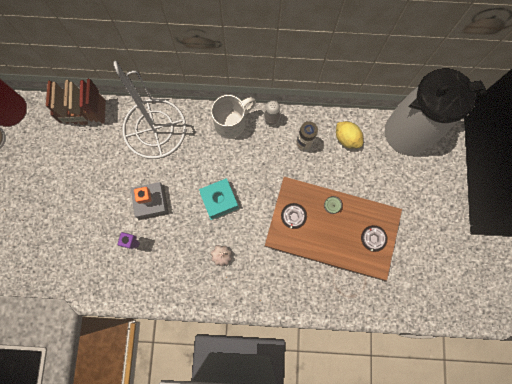

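Top view: orange key in the grey stand at (142,194), bolts at (294,216) and (374,238), candle (333,205), garlic (221,256); purple key (126,240) and turquoise block (219,198) are the look-alikes.

```bash
python3 - <<'E'
from h import *
f=grab('top');s=grab('scene')
for n,g in(('top',f),('scene',s)):
    hsv=cv2.cvtColor(g['image'],cv2.COLOR_RGB2HSV)
    m=cv2.inRange(hsv,(4,190,120),(16,255,255))
    if n=='top': m[:, 180:]=0
    else: m[:, 220:]=0; m[:220]=0
    k,l,st,c=cv2.connectedComponentsWithStats(m)
    i=1+np.argmax(st[1:,4]);print(n,st[i],c[i])
    cn=max(cv2.findContours((l==i).astype(np.uint8),0,1)[0],key=cv2.contourArea)
    print(cv2.minAreaRect(cn))
    if n=='top': print('key at z=99',onz(g,*c[i],99), [onz(g,*p,99)[:2].round() for p in cv2.boxPoints(cv2.minAreaRect(cn))])
for n,p in dict(L=(294,216),R=(374,238),candle=(333,205)).items(): print(n,onz(f,*p,92).round(1))
print('riser',[onz(f,*p,90).round()[:2] for p in((284,178),(402,210),(387,278),(265,244))])
print('scene bolts',onz(s,292,179,92),onz(s,341,157,92))
print('garlic',onz(f,221,256,25),'purple',onz(f,126,240,90),'jar',onz(f,308,130,105))
u=cv2.resize(f['image'][160:290,110:190],None,fx=5,fy=5,interpolation=2) # stand
v=cv2.resize(f['image'][195:260,270:400],None,fx=5,fy=5,interpolation=2)
o=np.zeros((650,1050,3),np.uint8);o[:,:400]=u;o[:325,400:]=v
cv2.imwrite('pics/c1.png',cv2.resize(o,(800,495))[...,::-1])
E
```

```text
Traceback (most recent call last):
ValueError: attempt to get argmax of an empty sequence
```

```bash
cat > m.py <<'E'
from h import *
f=grab('top');s=grab('scene')
for n,g in(('top',f),('scene',s)):
    hsv=cv2.cvtColor(g['image'],cv2.COLOR_RGB2HSV)
    m=cv2.inRange(hsv,(2,150,90),(20,255,255))
    if n=='top': m[:, 180:]=0;m[:160]=0;m[270:]=0; print(hsv[189,138])
    else: m[:, 220:]=0; m[:220]=0;m[:,:140]=0
    k,l,st,c=cv2.connectedComponentsWithStats(m)
    i=1+np.argmax(st[1:,4]);print(n,st[i],c[i])
    cn=max(cv2.findContours((l==i).astype(np.uint8),0,1)[0],key=cv2.contourArea)
    print(cv2.minAreaRect(cn))
    if n=='top': print('key at z=99',onz(g,*c[i],99), [onz(g,*p,99)[:2].round() for p in cv2.boxPoints(cv2.minAreaRect(cn))])
for n,p in dict(L=(294,216),R=(374,238),candle=(333,205)).items(): print(n,onz(f,*p,92).round(1))
print('riser',[onz(f,*p,90).round()[:2] for p in((284,178),(402,210),(387,278),(265,244))])
print('scene bolts',onz(s,292,179,92),onz(s,341,157,92))
print('garlic',onz(f,221,256,25),'purple',onz(f,126,240,90),'jar',onz(f,308,130,105))
u=cv2.resize(f['image'][160:290,110:190],None,fx=5,fy=5,interpolation=2) # stand
v=cv2.resize(f['image'][195:260,270:400],None,fx=5,fy=5,interpolation=2)
o=np.zeros((650,1050,3),np.uint8);o[:,:400]=u;o[:325,400:]=v
cv2.imwrite('pics/c1.png',cv2.resize(o,(800,495))[...,::-1])
E
python3 m.py
```

```text
[ 13 164 255]
top [134 187  15  15 138] [141.18115942 194.08695652]
((141.08108520507812, 193.98648071289062), (13.1519193649292, 13.31631851196289), 80.53767395019531)
key at z=99 [551.8926138  217.93532801  99.        ] [array([563., 236.]), array([570., 208.]), array([541., 200.]), array([535., 228.])]
scene [170 235  21  23 337] [179.89614243 246.51928783]
((180.0, 246.0), (22.0, 20.0), 90.0)
L [ 523.4 -119.7   92. ]
R [ 485.1 -294.4   92. ]
candle [ 552.7 -204.6   92. ]
riser [array([608., -95.]), array([ 551., -357.]), array([ 402., -322.]), array([459., -59.])]
scene bolts [ 521.66938797 -112.0781989    92.        ] [ 483.34575582 -292.96226603   92.        ]
garlic [432.16681791  38.39540344  25.        ] purple [450.63230205 241.80105941  90.        ] jar [ 719.17356577 -143.23908279  105.        ]
```

View pics/c1.png

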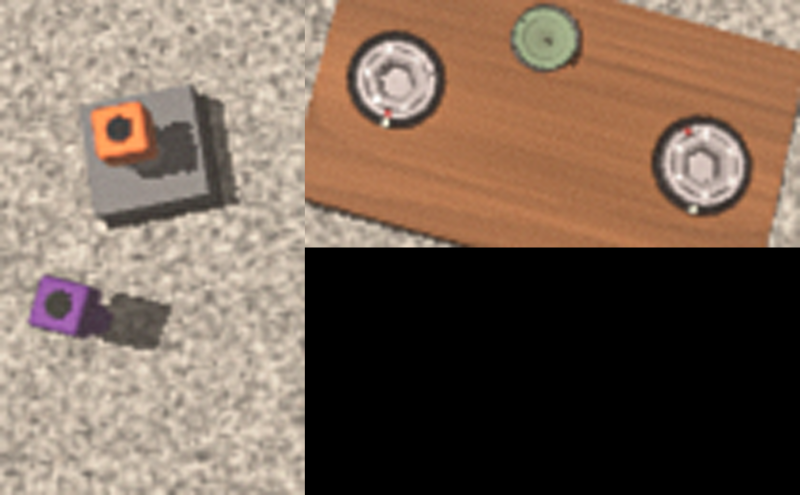

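The close-up shows the left bolt (395,80) with its dot at the white line (386,118), so it is tight. The right bolt (700,165) has its dot at (688,132) and its line at (694,210), so it is loose, at about (485,-294). I'm moving above the key.

Request:
{"name": "arm_command", "arguments": {
  "deltas": [
    {"tx": 37,"ty": -36},
    {"tx": 37,"ty": -36},
    {"tx": 37,"ty": -36},
    {"tx": 37,"ty": -36},
    {"tx": 37,"ty": -36},
    {"tx": 37,"ty": -36},
    {"tx": 37,"ty": -36},
    {"tx": 37,"ty": -36}
  ]
}}

```text
schema error: expected keys hand, tx, ty, tz, wx, wy, wz
```

Request:
{"name": "arm_command", "arguments": {
  "deltas": [
    {"tx": 37,"ty": -36},
    {"tx": 37,"ty": -36},
    {"tx": 37,"ty": -36},
    {"tx": 37,"ty": -36},
    {"tx": 37,"ty": -36},
    {"tx": 37,"ty": -36},
    {"tx": 37,"ty": -36},
    {"tx": 37,"ty": -36}
  ]
}}

```text
schema error: expected keys hand, tx, ty, tz, wx, wy, wz
```

Request:
{"name": "arm_command", "arguments": {
  "deltas": [
    {"wz": -0.18},
    {"wz": -0.18},
    {"wz": -0.18},
    {"wz": -0.18},
    {"wz": -0.18},
    {"wz": -0.18},
    {"wz": -0.18},
    {"wz": -0.18}
  ]
}}

```text
schema error: expected keys hand, tx, ty, tz, wx, wy, wz
```

Request:
{"name": "arm_command", "arguments": {
  "deltas": [
    {"wz": -0.18},
    {"wz": -0.18},
    {"wz": -0.18},
    {"wz": -0.18},
    {"wz": -0.18},
    {"wz": -0.18},
    {"wz": -0.18},
    {"wz": -0.18}
  ]
}}

```text
schema error: expected keys hand, tx, ty, tz, wx, wy, wz
```

```bash
cat > k.py <<'E'
from h import *
s=r.sense();print(s['clock'],s['eef_pos'].round(1),s['tcp_rot'].round(3),s['qpos'].round(2))
g=grab('wrist','w1')
hsv=cv2.cvtColor(g['image'],cv2.COLOR_RGB2HSV)
m=cv2.inRange(hsv,(2,150,90),(20,255,255))
k,l,st,c=cv2.connectedComponentsWithStats(m)
i=1+np.argmax(st[1:,4]);print(st[i],c[i])
print('cam',ray(g,256,192))
print('key99',onz(g,*c[i],99))
E
python3 k.py
```

```text
0.3 [ 272.8 -562.1  201.4] [-3.141 -0.     0.452] [-1.12  0.35  1.63  0.    1.16 -0.  ]Traceback (most recent call last):
  File "k.py", line 7, in <module>
    i=1+np.argmax(st[1:,4]);print(st[i],c[i])
        ~~~~~~~~~^^^^^^^^^^
    return _wrapfunc(a, 'argmax', axis=axis, out=out, **kwds)
    return bound(*args, **kwds)
ValueError: attempt to get argmax of an empty sequence
```

View pics/w1.png

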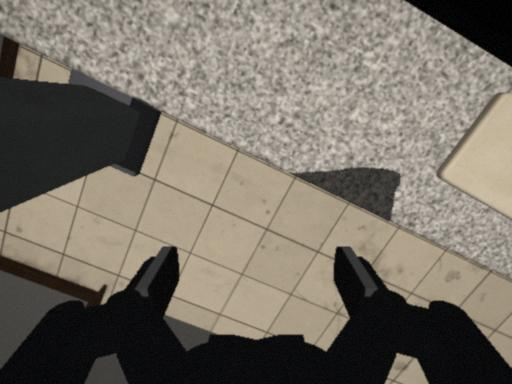

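The wrist view shows only floor and counter, with the fingers at the bottom of the frame near (160,260) and (360,260). The arm has not moved, because each row needs all the keys.

Request:
{"name": "arm_command", "arguments": {
  "deltas": [
    {"hand": 85,"tx": 37,"ty": -36,"tz": 0,"wx": 0,"wy": 0,"wz": 0},
    {"hand": 85,"tx": 37,"ty": -36,"tz": 0,"wx": 0,"wy": 0,"wz": 0},
    {"hand": 85,"tx": 37,"ty": -36,"tz": 0,"wx": 0,"wy": 0,"wz": 0},
    {"hand": 85,"tx": 37,"ty": -36,"tz": 0,"wx": 0,"wy": 0,"wz": 0},
    {"hand": 85,"tx": 37,"ty": -36,"tz": 0,"wx": 0,"wy": 0,"wz": 0},
    {"hand": 85,"tx": 37,"ty": -36,"tz": 0,"wx": 0,"wy": 0,"wz": 0},
    {"hand": 85,"tx": 37,"ty": -36,"tz": 0,"wx": 0,"wy": 0,"wz": 0},
    {"hand": 85,"tx": 37,"ty": -36,"tz": 0,"wx": 0,"wy": 0,"wz": 0}
  ]
}}

```text
clock: 1.35
eef_pos: [413.9, -172.4, 202.0]
tcp_rot: [3.141, -0.001, 0.452]
contact_force: [0.9, -0.7, 0.3]
opening: 0.996
grasp_force: 0.0
```

Request:
{"name": "arm_command", "arguments": {
  "deltas": [
    {"hand": 85,"tx": 37,"ty": -36,"tz": 0,"wx": 0,"wy": 0,"wz": 0},
    {"hand": 85,"tx": 37,"ty": -36,"tz": 0,"wx": 0,"wy": 0,"wz": 0},
    {"hand": 85,"tx": 37,"ty": -36,"tz": 0,"wx": 0,"wy": 0,"wz": 0},
    {"hand": 85,"tx": 37,"ty": -36,"tz": 0,"wx": 0,"wy": 0,"wz": 0},
    {"hand": 85,"tx": 37,"ty": -36,"tz": 0,"wx": 0,"wy": 0,"wz": 0},
    {"hand": 85,"tx": 37,"ty": -36,"tz": 0,"wx": 0,"wy": 0,"wz": 0},
    {"hand": 85,"tx": 37,"ty": -36,"tz": 0,"wx": 0,"wy": 0,"wz": 0},
    {"hand": 85,"tx": 37,"ty": -36,"tz": 0,"wx": 0,"wy": 0,"wz": 0}
  ]
}}

```text
clock: 2.35
eef_pos: [554.4, 216.1, 201.8]
tcp_rot: [3.141, -0.0, 0.452]
contact_force: [0.1, -0.7, -0.0]
opening: 0.997
grasp_force: 0.0
```

Request:
{"name": "arm_command", "arguments": {
  "deltas": [
    {"hand": 85,"tx": 0,"ty": 0,"tz": 0,"wx": 0,"wy": 0,"wz": -0.18},
    {"hand": 85,"tx": 0,"ty": 0,"tz": 0,"wx": 0,"wy": 0,"wz": -0.18},
    {"hand": 85,"tx": 0,"ty": 0,"tz": 0,"wx": 0,"wy": 0,"wz": -0.18},
    {"hand": 85,"tx": 0,"ty": 0,"tz": 0,"wx": 0,"wy": 0,"wz": -0.18},
    {"hand": 85,"tx": 0,"ty": 0,"tz": 0,"wx": 0,"wy": 0,"wz": -0.18},
    {"hand": 85,"tx": 0,"ty": 0,"tz": 0,"wx": 0,"wy": 0,"wz": -0.18},
    {"hand": 85,"tx": 0,"ty": 0,"tz": 0,"wx": 0,"wy": 0,"wz": -0.18},
    {"hand": 85,"tx": 0,"ty": 0,"tz": 0,"wx": 0,"wy": 0,"wz": -0.18}
  ]
}}

```text
clock: 3.35
eef_pos: [554.0, 214.4, 201.7]
tcp_rot: [3.142, -0.0, 1.898]
contact_force: [-0.3, 0.4, 0.0]
opening: 0.996
grasp_force: 0.0
```

Request:
{"name": "arm_command", "arguments": {
  "deltas": [
    {"hand": 85,"tx": 0,"ty": 0,"tz": 0,"wx": 0,"wy": 0,"wz": -0.18},
    {"hand": 85,"tx": 0,"ty": 0,"tz": 0,"wx": 0,"wy": 0,"wz": -0.18},
    {"hand": 85,"tx": 0,"ty": 0,"tz": 0,"wx": 0,"wy": 0,"wz": -0.18},
    {"hand": 85,"tx": 0,"ty": 0,"tz": 0,"wx": 0,"wy": 0,"wz": -0.18},
    {"hand": 85,"tx": 0,"ty": 0,"tz": 0,"wx": 0,"wy": 0,"wz": -0.18},
    {"hand": 85,"tx": 0,"ty": 0,"tz": 0,"wx": 0,"wy": 0,"wz": -0.18},
    {"hand": 85,"tx": 0,"ty": 0,"tz": 0,"wx": 0,"wy": 0,"wz": -0.18},
    {"hand": 85,"tx": 0,"ty": 0,"tz": 0,"wx": 0,"wy": 0,"wz": -0.18}
  ]
}}

```text
clock: 4.35
eef_pos: [554.0, 214.4, 201.7]
tcp_rot: [3.142, -0.0, -2.945]
contact_force: [0.6, 0.2, 0.0]
opening: 0.993
grasp_force: 0.0
```

```bash
python3 k.py
```

```text
4.35 [554.  214.4 201.7] [ 3.142 -0.    -2.945] [ 0.37  0.31  1.7   0.    1.13 -1.4 ]
[248 164  29  32 650] [261.95692308 179.50923077]
cam (array([472.73075484, 199.123234  , 374.49104965]), array([ 0.30616331,  0.06011186, -0.95010494]))
key99 [546.69643363 220.00824802  99.        ]
```

```bash
python3 - <<'E'
import cv2
i=cv2.imread('pics/w1.png')[130:230,200:330]
cv2.imwrite('pics/c2.png',cv2.resize(i,None,fx=6,fy=6,interpolation=2))
E
```

```text
(no output)
```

View pics/c2.png

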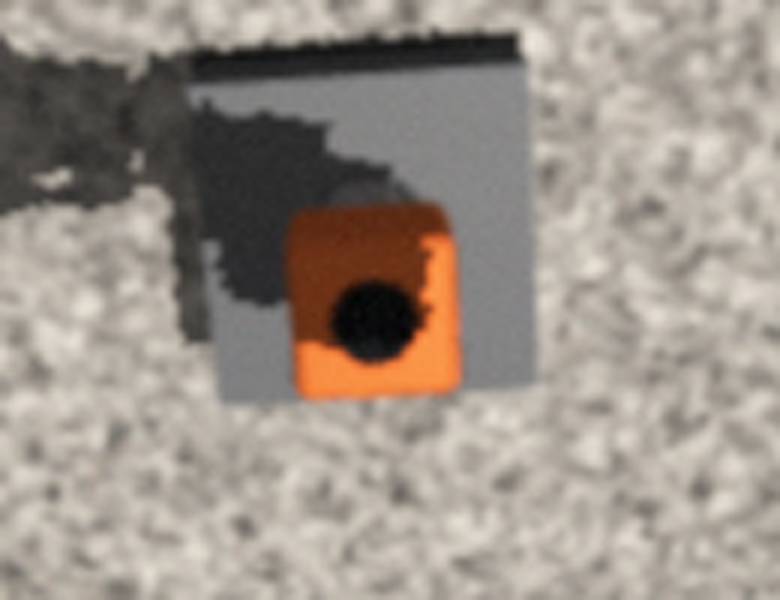

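Top view of the grip: top-face corners about (290,240), (453,233), (460,390), (297,398), with its centre hole at (375,320) in the crop. The stand's right edge runs from (528,63) to (537,383).

```bash
python3 - <<'E'
from h import *
g=grab('wrist')
P=lambda x,y,z:onz(g,199.9+x/6,129.9+y/6,z)[:2]
print('c',P(375,320,99))
q=[P(*p,99) for p in((289,240),(453,233),(460,390),(297,398))]
for i in range(4):
    d=q[(i+1)%4]-q[i];print('grip',np.hypot(*d),np.degrees(np.arctan2(d[1],d[0])))
print(np.mean(q,0))
q=[P(*p,39) for p in((190,85),(528,63),(537,383),(222,403))]
for i in range(4):
    d=q[(i+1)%4]-q[i];print('stand',np.hypot(*d),np.degrees(np.arctan2(d[1],d[0])))
print(np.mean(q,0))
E
```

```text
c [550.55151284 221.26722815]
grip 28.46049920571418 104.25665935322235
grip 28.80242889716678 15.54151975248887
grip 29.21725039953124 -75.27003482211215
grip 29.036748617470007 -165.96022266298542
[549.93581704 221.08827447]
stand 69.25624829749681 105.44264728266062
stand 69.0310216094885 15.5151974538054
stand 68.7988625690012 -74.40008433119053
stand 69.22195458584453 -164.1062002567567
[550.216797   221.27331673]
```

Request:
{"name": "arm_command", "arguments": {
  "deltas": [
    {"hand": 65,"tx": 0,"ty": 0,"tz": 0,"wx": 0,"wy": 0,"wz": -0.063},
    {"hand": 65,"tx": 1.7,"ty": 7.5,"tz": 0,"wx": 0,"wy": 0,"wz": 0},
    {"hand": 65,"tx": 0,"ty": 0,"tz": 40,"wx": 0,"wy": 0,"wz": 0},
    {"hand": 65,"tx": 0,"ty": 0,"tz": 40,"wx": 0,"wy": 0,"wz": 0},
    {"hand": 65,"tx": 0,"ty": 0,"tz": 30,"wx": 0,"wy": 0,"wz": 0},
    {"hand": 65,"tx": 0,"ty": 0,"tz": 26,"wx": 0,"wy": 0,"wz": 0},
    {"hand": 65,"tx": 0,"ty": 0,"tz": 0,"wx": 0,"wy": 0,"wz": 0}
  ]
}}

```text
clock: 5.32
eef_pos: [548.8, 221.0, 64.0]
tcp_rot: [-3.141, -0.004, -2.891]
contact_force: [0.8, 0.5, -0.0]
opening: 0.76
grasp_force: 0.0
```

Request:
{"name": "arm_command", "arguments": {
  "deltas": [
    {"hand": 20,"tx": 0,"ty": 0,"tz": 0,"wx": 0,"wy": 0,"wz": 0},
    {"hand": 20,"tx": 0,"ty": 0,"tz": 0,"wx": 0,"wy": 0,"wz": 0},
    {"hand": 20,"tx": 0,"ty": 0,"tz": 0,"wx": 0,"wy": 0,"wz": 0},
    {"hand": 20,"tx": 0,"ty": 0,"tz": 0,"wx": 0,"wy": 0,"wz": 0},
    {"hand": 20,"tx": 0,"ty": 0,"tz": 0,"wx": 0,"wy": 0,"wz": 0},
    {"hand": 20,"tx": 0,"ty": 0,"tz": 0,"wx": 0,"wy": 0,"wz": 0}
  ],
  "squeeze": 60
}}

```text
clock: 6.08
eef_pos: [551.8, 221.8, 67.5]
tcp_rot: [3.141, 0.003, -2.889]
contact_force: [-0.1, -0.4, 6.2]
opening: 0.309
grasp_force: 58.7
```

Request:
{"name": "arm_command", "arguments": {
  "deltas": [
    {"hand": 20,"tx": 0,"ty": 0,"tz": -20,"wx": 0,"wy": 0,"wz": 0},
    {"hand": 20,"tx": 0,"ty": 0,"tz": -40,"wx": 0,"wy": 0,"wz": 0},
    {"hand": 20,"tx": 0,"ty": 0,"tz": -40,"wx": 0,"wy": 0,"wz": 0},
    {"hand": 20,"tx": 30,"ty": 20,"tz": -40,"wx": 0,"wy": 0,"wz": 0},
    {"hand": 20,"tx": 40,"ty": 25,"tz": -35,"wx": 0,"wy": 0,"wz": 0},
    {"hand": 20,"tx": 40,"ty": 25,"tz": -35,"wx": 0,"wy": 0,"wz": 0},
    {"hand": 20,"tx": 40,"ty": 30,"tz": -40,"wx": 0,"wy": 0,"wz": 0},
    {"hand": 20,"tx": 0,"ty": 0,"tz": 0,"wx": 0,"wy": 0,"wz": 0}
  ]
}}

```text
clock: 7.08
eef_pos: [380.1, 281.7, 318.5]
tcp_rot: [3.139, 0.006, -2.886]
contact_force: [0.2, -0.4, -1.8]
opening: 0.308
grasp_force: 59.4
```

```bash
python3 - <<'E'
from h import *
s=r.sense();print(s['clock'],s['eef_pos'].round(1),s['tcp_rot'].round(3),s['opening'],s['grasp_force'],s['contact_force'])
f=grab('scene');p=s['eef_pos'];u,v=proj(f,p-[0,0,20]).astype(int)
c=f['image'][max(0,v-50):v+70,max(0,u-60):u+60]
g=grab('wrist')['image'][100:,100:420]
o=np.zeros((600,800,3),np.uint8)
a=cv2.resize(c,(400,int(400*c.shape[0]/c.shape[1])),interpolation=2);o[:a.shape[0],:400]=a
b=cv2.resize(g,(400,355));o[:355,400:]=b
cv2.imwrite('pics/c3.png',o[...,::-1])
d=p-[0,0,40]-ray(f,256,192)[0];print('cam az from key',np.degrees(np.arctan2(-d[1],-d[0])),u,v)
E
```

```text
7.075 [380.1 281.7 318.5] [ 3.139  0.006 -2.886] 0.3077488100376914 59.413817301392555 [ 0.22601205 -0.41956494 -1.82961626]
cam az from key 132.38943400256824 224 181
```

View pics/c3.png

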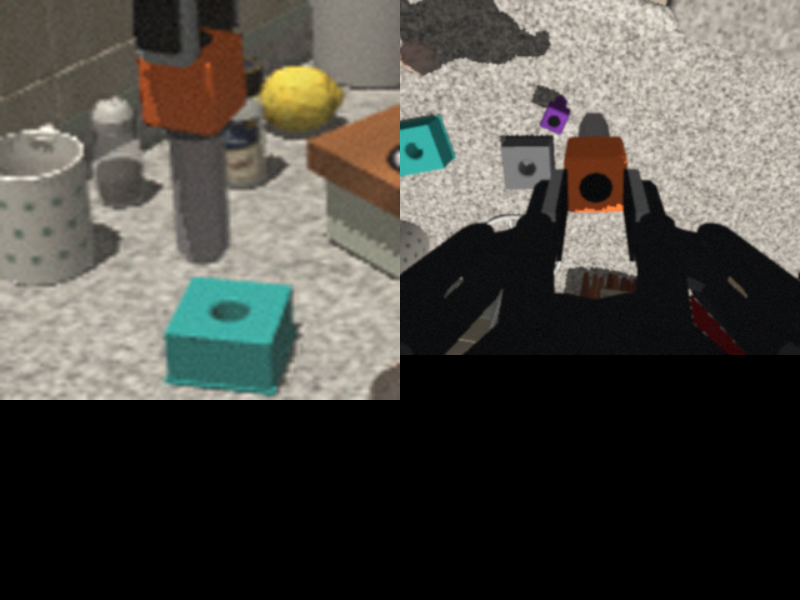

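The key is gripped. In the scene crop the shank is visible at (200,200); the wrist crop shows the grip at (594,180) between the pads. The scene camera looks almost along a facet normal or a corner, so a brightness profile across the shank should show where its x axis is.

```bash
python3 - <<'E'
from h import *
f=np.mean([cv2.cvtColor(grab('scene')['image'],cv2.COLOR_RGB2GRAY) for _ in range(12)],0)
# crop origin (164,131), scale 3.33 ; shank x 170..230 -> 215..233 ; y 140..250 -> 173..206
for y0 in(174,182,190,198):
    print(y0,f[y0:y0+7,212:236].mean(0).round().astype(int))
c=f[165:215,205:245]; c=np.clip((c-40)*3,0,255).astype(np.uint8)
w=np.mean([cv2.cvtColor(grab('wrist')['image'],cv2.COLOR_RGB2GRAY) for _ in range(6)],0)[180:230,235:280]
w=np.clip((w-30)*2.2,0,255).astype(np.uint8)
o=np.zeros((500,800),np.uint8);o[:,:400]=cv2.resize(c,(400,500),interpolation=2);o[:445,400:]=cv2.resize(w,(400,445),interpolation=2)
cv2.imwrite('pics/c4.png',o)
E
```

```text
174 [166 166 157 116  73  68  68  69  70  71  70  71  72  73  73  74  73  72
  73  77  89 101 103 100]
182 [161 180 180 162 100  76  75  77  79  80  80  80  80  80  80  80  79  75
  74  77  97 126 130 125]
190 [182 182 182 178 156 107  87  77  78  80  81  81  81  81  81  81  81  78
  75  75  98 149 173 178]
198 [174 173 170 169 165 139 108  96  81  79  82  82  82  82  82  82  82  81
  77  76  83 126 177 179]
```

View pics/c4.png

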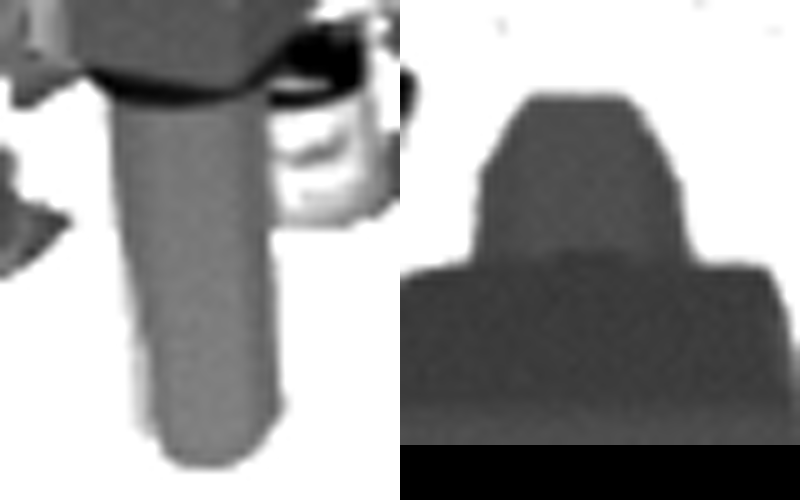

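Three facets show in the scene view, with a wide central one at (200,300) in the crop; the tip end in the wrist view has a flat edge at the top (580,95). So the key's flats face tool x. I'm moving to a view pose beside the loose bolt.

Request:
{"name": "arm_command", "arguments": {
  "deltas": [
    {"hand": 20,"tx": 3.7,"ty": -42.8,"tz": 9.8,"wx": 0,"wy": 0,"wz": 0},
    {"hand": 20,"tx": 3.7,"ty": -42.8,"tz": 9.8,"wx": 0,"wy": 0,"wz": 0},
    {"hand": 20,"tx": 3.7,"ty": -42.8,"tz": 9.8,"wx": 0,"wy": 0,"wz": 0},
    {"hand": 20,"tx": 3.7,"ty": -42.8,"tz": 9.8,"wx": 0,"wy": 0,"wz": 0},
    {"hand": 20,"tx": 3.7,"ty": -42.8,"tz": 9.8,"wx": 0,"wy": 0,"wz": 0},
    {"hand": 20,"tx": 3.7,"ty": -42.8,"tz": 9.8,"wx": 0,"wy": 0,"wz": 0}
  ]
}}

```text
clock: 8.82
eef_pos: [424.4, 24.5, 255.9]
tcp_rot: [-3.141, 0.001, -2.888]
contact_force: [0.1, 0.1, -2.3]
opening: 0.304
grasp_force: 59.5
```

Request:
{"name": "arm_command", "arguments": {
  "deltas": [
    {"hand": 20,"tx": 3.7,"ty": -42.8,"tz": 9.8,"wx": 0,"wy": 0,"wz": 0},
    {"hand": 20,"tx": 3.7,"ty": -42.8,"tz": 9.8,"wx": 0,"wy": 0,"wz": 0},
    {"hand": 20,"tx": 3.7,"ty": -42.8,"tz": 9.8,"wx": 0,"wy": 0,"wz": 0},
    {"hand": 20,"tx": 3.7,"ty": -42.8,"tz": 9.8,"wx": 0,"wy": 0,"wz": 0},
    {"hand": 20,"tx": 3.7,"ty": -42.8,"tz": 9.8,"wx": 0,"wy": 0,"wz": 0},
    {"hand": 20,"tx": 3.7,"ty": -42.8,"tz": 9.8,"wx": 0,"wy": 0,"wz": 0},
    {"hand": 20,"tx": 0,"ty": 0,"tz": 0,"wx": 0,"wy": 0,"wz": 0},
    {"hand": 20,"tx": 0,"ty": 0,"tz": 0,"wx": 0,"wy": 0,"wz": 0}
  ]
}}

```text
clock: 9.82
eef_pos: [466.7, -228.0, 197.0]
tcp_rot: [3.141, -0.0, -2.889]
contact_force: [0.0, 0.5, -2.9]
opening: 0.308
grasp_force: 59.6
```

```bash
python3 - <<'E'
from h import *
s=r.sense();print(s['clock'],s['eef_pos'].round(1),s['tcp_rot'].round(4),s['qpos'].round(3))
g=grab('wrist','w2');uv=proj(g,[485,-294,94]);print('socket approx px',uv)
u,v=uv.astype(int);x0,y0=max(0,u-55),max(0,v-45)
c=g['image'][y0:y0+90,x0:x0+110];print(x0,y0,c.shape)
cv2.imwrite('pics/c5.png',cv2.resize(c,None,fx=6.5,fy=6.5,interpolation=2)[...,::-1])
E
```

```text
9.825 [ 466.7 -228.   197. ] [ 3.1409e+00 -3.0000e-04 -2.8891e+00] [-0.458  0.194  1.861  0.     1.087 -2.281]
socket approx px [190.86557878 186.00465328]
135 141 (90, 110, 3)
```

View pics/c5.png

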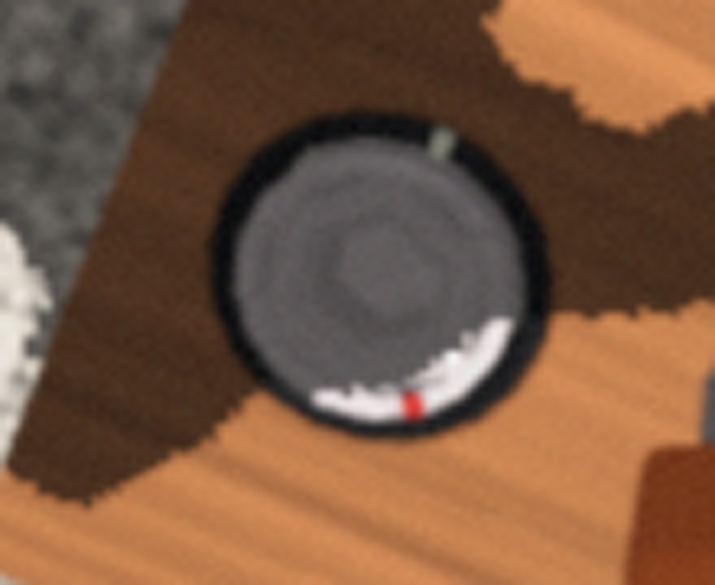

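The loose bolt's head is centred near (380,279) in the crop, with its red dot at (413,406) and the white line at (440,143); the bush's outer ring spans x 210–551 and y 110–437.

```bash
cat > b.py <<'E'
from h import *
import sys
g=grab('wrist');im=g['image'];u,v=np.array(sys.argv[1:3],float) if len(sys.argv)>2 else (193,184)
C=lambda p,z:onz(g,134.5+(p[0]+.5)/6.5,140.5+(p[1]+.5)/6.5,z)[:2]
print('bush by extents',C((380.5,273.5),91),'head by extents',C((379,279),94.5))
hsv=cv2.cvtColor(im,cv2.COLOR_RGB2HSV)
m=((im.max(2)<42)).astype(np.uint8);yy,xx=np.indices(m.shape);m[(xx-u)**2+(yy-v)**2>30**2]=0
cn=np.vstack([c for c in cv2.findContours(m,0,1)[0] if len(c)>15]);h=cv2.convexHull(cn)
e=cv2.fitEllipse(h);print(e,'bush fit',onz(g,*e[0],91)[:2])
b=onz(g,*e[0],91)[:2]
q=np.array([onz(g,*p,91)[:2] for p in h[:,0]]);print('r',np.hypot(*(q-b).T).round(1))
rm=cv2.inRange(hsv,(0,150,90),(4,255,255))|cv2.inRange(hsv,(174,150,90),(180,255,255));rm[(xx-u)**2+(yy-v)**2>26**2]=0
ys,xs=np.nonzero(rm);print(len(xs));d=onz(g,xs.mean(),ys.mean(),94.5)[:2]
print('dot',d,d-b,np.degrees(np.arctan2(*(d-b)[::-1])),np.hypot(*(d-b)))
w=C((440,143),91);print('line',np.degrees(np.arctan2(*(w-b)[::-1])),np.hypot(*(w-b)))
# socket hexagon enhanced
c=cv2.cvtColor(im,cv2.COLOR_RGB2GRAY)[int(v)-14:int(v)+14,int(u)-14:int(u)+14].astype(float)
E
python3 b.py
```

```text
bush by extents [ 482.04031929 -292.51786277] head by extents [ 481.82482098 -292.02367923]
((192.72882080078125, 182.05618286132812), (48.19602584838867, 52.89042663574219), 111.57081604003906) bush fit [ 481.48740528 -293.03766568]
r [28.1 27.8 27.7 28.2 28.1 28.3 27.5 27.7 28.4 28.7 28.3 28.3 27.5 27.
 27.  26.9 26.8 26.6 26.6 26.3 26.8 26.7 27.  26.9 27.3 27.8 27.9 28.1]
5
dot [ 502.05026662 -283.17396329] [20.56286134  9.86370239] 25.62634963802982 22.80622483465227
line 165.9084822822737 24.118795524436464
```

```bash
cat > d.py <<'E'
from h import *
F=[grab('wrist') for _ in range(6)];g=F[0];im=np.mean([f['image'] for f in F],0)
yy,xx=np.indices(im.shape[:2])
red=np.clip(im[...,0]-im[...,1:].max(2)-25,0,None);red[(xx-193)**2+(yy-186)**2>22**2]=0
# orange wood excluded: g close to b for red
red[(im[...,1]-im[...,2])>25]=0
c=(red*xx).sum()/red.sum(),(red*yy).sum()/red.sum()
d=onz(g,*c,94.5)[:2]
for b in([482,-292.5],[481.5,-293],[481.8,-292]): print(c,d,np.degrees(np.arctan2(*(d-b)[::-1])),np.hypot(*(d-b)))
s=r.sense();p=s['eef_pos'];y=s['tcp_rot'][2]
u,v=proj(g,p+[0,0,31.5]);print('pred key top px',u,v)
m=(im.max(2)<30).astype(np.uint8)
orange=((im[...,0]>60)&(im[...,0]>1.8*im[...,1])&(im[...,2]<.35*im[...,0])).astype(np.uint8)
k,l,st,cc=cv2.connectedComponentsWithStats(m)
for i in range(1,k):
    if 60<st[i,4]<2000 and np.hypot(*(cc[i]-[u,v]))<25:
        q=onz(g,*cc[i],p[2]+31.5)-p;print(st[i],cc[i],'key rel TCP world',q[:2],'tool',q[0]*np.cos(y)+q[1]*np.sin(y),q[0]*np.sin(y)-q[1]*np.cos(y))
E
python3 d.py
```

```text
(np.float64(197.02467597208374), np.float64(202.52455134596212)) [ 502.14147831 -283.70054698] 23.599659644813357 21.979752547060393
(np.float64(197.02467597208374), np.float64(202.52455134596212)) [ 502.14147831 -283.70054698] 24.25264214095868 22.639577146282054
(np.float64(197.02467597208374), np.float64(202.52455134596212)) [ 502.14147831 -283.70054698] 22.195773130338907 21.969448339296328
pred key top px 253.9212547727585 250.3037409028693
[244 239  25  22 424] [256.21226415 249.76179245] key rel TCP world [-0.69243177  1.21996341] tool 0.3636707119458241 1.3548121976885867
```

Request:
{"name": "arm_command", "arguments": {
  "deltas": [
    {"hand": 20,"tx": 0.6,"ty": -33.7,"tz": 0,"wx": 0,"wy": 0,"wz": 0},
    {"hand": 20,"tx": 0.7,"ty": -33.7,"tz": 0,"wx": 0,"wy": 0,"wz": 0},
    {"hand": 20,"tx": 0,"ty": 0,"tz": 10,"wx": 0,"wy": 0,"wz": -0.157},
    {"hand": 20,"tx": 0,"ty": 0,"tz": 20,"wx": 0,"wy": 0,"wz": 0},
    {"hand": 20,"tx": 0,"ty": 0,"tz": 5,"wx": 0,"wy": 0,"wz": 0},
    {"hand": 20,"tx": 0,"ty": 0,"tz": 0,"wx": 0,"wy": 0,"wz": 0},
    {"hand": 20,"tx": 0,"ty": 0,"tz": 0,"wx": 0,"wy": 0,"wz": 0}
  ]
}}

```text
clock: 11.1
eef_pos: [483.1, -294.1, 162.9]
tcp_rot: [-3.141, 0.001, -2.731]
contact_force: [-0.4, 0.3, -1.5]
opening: 0.301
grasp_force: 59.8
```

```bash
python3 - <<'E'
from h import *
s=r.sense();p=s['eef_pos'];print(s['clock'],p.round(1),s['tcp_rot'].round(3),s['contact_force'].round(1))
o=np.zeros((390,780,3),np.uint8)
for k,n in enumerate(('wrist','top')):
    f=grab(n);u,v=proj(f,[482.3,-293.6,95]).astype(int);h=45 if k==0 else 25
    c=f['image'][v-h:v+h,u-h:u+h];o[:,390*k:390*k+390]=cv2.resize(c,(390,390),interpolation=2);print(n,u-h,v-h)
cv2.imwrite('pics/c6.png',o[...,::-1])
E
```

```text
11.1 [ 483.1 -294.1  162.9] [-3.141e+00  1.000e-03 -2.731e+00] [-0.4  0.3 -1.5]
wrist 210 149
top 349 214
```

View pics/c6.png

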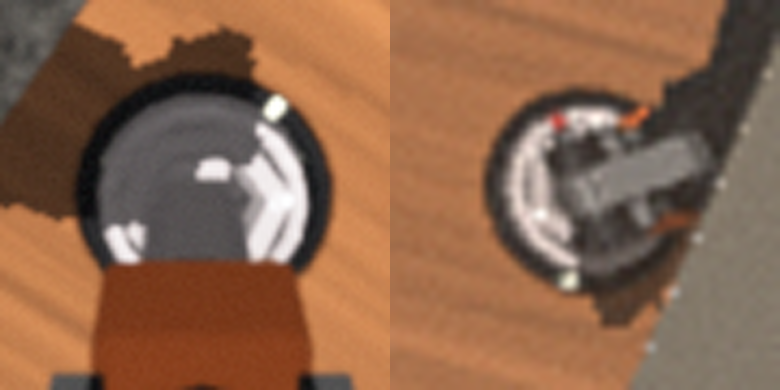

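Wrist crop: shank centred at x≈196, bush ring at x 77–332 (centre ≈204.5), so the key is about 1.6 mm short along tool y. The facets look aligned with the socket. Shifting by that much and lowering.

Request:
{"name": "arm_command", "arguments": {
  "deltas": [
    {"hand": 20,"tx": 0,"ty": 1.5,"tz": 5,"wx": 0,"wy": 0,"wz": 0},
    {"hand": 20,"tx": 0,"ty": 0,"tz": 4,"wx": 0,"wy": 0,"wz": 0},
    {"hand": 20,"tx": 0,"ty": 0,"tz": 3,"wx": 0,"wy": 0,"wz": 0},
    {"hand": 20,"tx": 0,"ty": 0,"tz": 3,"wx": 0,"wy": 0,"wz": 0},
    {"hand": 20,"tx": 0,"ty": 0,"tz": 0,"wx": 0,"wy": 0,"wz": 0}
  ]
}}

```text
clock: 11.82
eef_pos: [482.1, -292.6, 147.0]
tcp_rot: [-3.142, 0.0, -2.731]
contact_force: [0.6, -0.7, -2.6]
opening: 0.305
grasp_force: 59.8
```

Request:
{"name": "arm_command", "arguments": {
  "deltas": [
    {"hand": 20,"tx": 0,"ty": 0,"tz": 3,"wx": 0,"wy": 0,"wz": 0},
    {"hand": 20,"tx": 0,"ty": 0,"tz": 3,"wx": 0,"wy": 0,"wz": 0},
    {"hand": 20,"tx": 0,"ty": 0,"tz": 2,"wx": 0,"wy": 0,"wz": 0},
    {"hand": 20,"tx": 0,"ty": 0,"tz": 0,"wx": 0,"wy": 0,"wz": 0},
    {"hand": 20,"tx": 0,"ty": 0,"tz": 0,"wx": 0,"wy": 0,"wz": 0}
  ]
}}

```text
clock: 12.45
eef_pos: [482.0, -292.5, 139.1]
tcp_rot: [3.141, -0.0, -2.731]
contact_force: [0.3, -0.9, -2.7]
opening: 0.306
grasp_force: 59.2
```

Request:
{"name": "arm_command", "arguments": {
  "deltas": [
    {"hand": 20,"tx": 0,"ty": 0,"tz": 2,"wx": 0,"wy": 0,"wz": 0.05},
    {"hand": 20,"tx": 0,"ty": 0,"tz": 0.2,"wx": 0,"wy": 0,"wz": 0.17},
    {"hand": 20,"tx": 0,"ty": 0,"tz": 0.2,"wx": 0,"wy": 0,"wz": 0.17},
    {"hand": 20,"tx": 0,"ty": 0,"tz": 0.2,"wx": 0,"wy": 0,"wz": 0.17},
    {"hand": 20,"tx": 0,"ty": 0,"tz": 0.2,"wx": 0,"wy": 0,"wz": 0.17}
  ],
  "squeeze": 80
}}

```text
clock: 13.08
eef_pos: [482.6, -292.4, 136.9]
tcp_rot: [3.141, 0.001, 2.816]
contact_force: [2.6, 1.9, 0.2]
opening: 0.289
grasp_force: 78.8
```

```bash
python3 - <<'E'
from rig import r
s=r.sense();print(s['wrist_torque'].round(3),s['contact_force'].round(1),s['qpos'].round(2),s['tcp_rot'].round(3))
E
```

```text
[ 0.411 -0.38   0.096] [2.6 1.9 0.2] [-0.55  0.33  1.83  0.    0.98 -1.79] [3.141e+00 1.000e-03 2.816e+00]
```

Request:
{"name": "arm_command", "arguments": {
  "deltas": [
    {"hand": 20,"tx": 0,"ty": 0,"tz": 0.2,"wx": 0,"wy": 0,"wz": 0.17},
    {"hand": 20,"tx": 0,"ty": 0,"tz": 0.2,"wx": 0,"wy": 0,"wz": 0.17},
    {"hand": 20,"tx": 0,"ty": 0,"tz": 0.2,"wx": 0,"wy": 0,"wz": 0.17},
    {"hand": 20,"tx": 0,"ty": 0,"tz": 0.2,"wx": 0,"wy": 0,"wz": 0.17},
    {"hand": 20,"tx": 0,"ty": 0,"tz": 0.2,"wx": 0,"wy": 0,"wz": 0.17},
    {"hand": 20,"tx": 0,"ty": 0,"tz": 0.2,"wx": 0,"wy": 0,"wz": 0.17},
    {"hand": 20,"tx": 0,"ty": 0,"tz": 0.2,"wx": 0,"wy": 0,"wz": 0.17},
    {"hand": 20,"tx": 0,"ty": 0,"tz": 0.2,"wx": 0,"wy": 0,"wz": 0.17}
  ]
}}

```text
clock: 14.08
eef_pos: [483.7, -293.0, 135.6]
tcp_rot: [3.138, 0.001, 1.456]
contact_force: [3.1, 1.1, -0.6]
opening: 0.289
grasp_force: 78.7
```

Request:
{"name": "arm_command", "arguments": {
  "deltas": [
    {"hand": 20,"tx": 0,"ty": 0,"tz": 0.2,"wx": 0,"wy": 0,"wz": 0.17},
    {"hand": 20,"tx": 0,"ty": 0,"tz": 0.2,"wx": 0,"wy": 0,"wz": 0.17},
    {"hand": 20,"tx": 0,"ty": 0,"tz": 0.2,"wx": 0,"wy": 0,"wz": 0.17},
    {"hand": 20,"tx": 0,"ty": 0,"tz": 0.2,"wx": 0,"wy": 0,"wz": 0.17},
    {"hand": 20,"tx": 0,"ty": 0,"tz": 0.2,"wx": 0,"wy": 0,"wz": 0.17},
    {"hand": 20,"tx": 0,"ty": 0,"tz": 0.2,"wx": 0,"wy": 0,"wz": 0.17},
    {"hand": 20,"tx": 0,"ty": 0,"tz": 0,"wx": 0,"wy": 0,"wz": 0}
  ]
}}

```text
clock: 14.95
eef_pos: [483.0, -293.5, 134.3]
tcp_rot: [3.139, -0.001, 0.443]
contact_force: [2.6, -3.4, 2.2]
opening: 0.289
grasp_force: 79.4
```

```bash
cat > t.py <<'E'
from rig import r
s=r.sense();print(s['clock'],s['eef_pos'].round(1),s['wrist_torque'].round(3),s['contact_force'].round(1),s['qpos'].round(2),s['tcp_rot'].round(3),s['grasp_force'])
E
python3 t.py
```

```text
14.95 [ 483.  -293.5  134.3] [-0.765 -0.533 -0.004] [ 2.6 -3.4  2.2] [-0.55  0.33  1.83 -0.    0.98  0.58] [ 3.139e+00 -1.000e-03  4.430e-01] 79.35987604781985
```

Request:
{"name": "arm_command", "arguments": {
  "deltas": [
    {"hand": 20,"tx": 0,"ty": 0,"tz": 0.2,"wx": 0,"wy": 0,"wz": 0.12},
    {"hand": 20,"tx": 0,"ty": 0,"tz": 0.2,"wx": 0,"wy": 0,"wz": 0.12},
    {"hand": 20,"tx": 0,"ty": 0,"tz": 0.1,"wx": 0,"wy": 0,"wz": 0.12},
    {"hand": 20,"tx": 0,"ty": 0,"tz": 0.1,"wx": 0,"wy": 0,"wz": 0.12},
    {"hand": 20,"tx": 0,"ty": 0,"tz": 0,"wx": 0,"wy": 0,"wz": 0.12},
    {"hand": 20,"tx": 0,"ty": 0,"tz": 0,"wx": 0,"wy": 0,"wz": 0.05}
  ]
}}

```text
clock: 15.7
eef_pos: [482.4, -293.2, 133.6]
tcp_rot: [3.141, -0.001, -0.206]
contact_force: [0.9, -2.0, 2.4]
opening: 0.289
grasp_force: 80.0
```

```bash
python3 t.py
```

```text
15.7 [ 482.4 -293.2  133.6] [-0.559 -0.122  0.07 ] [ 0.9 -2.   2.4] [-0.55  0.33  1.83 -0.    0.98  1.23] [ 3.141e+00 -1.000e-03 -2.060e-01] 79.98371064662933
```

Torque is still at the friction level. Turning in small steps to find the stop.

Request:
{"name": "arm_command", "arguments": {
  "deltas": [
    {"hand": 20,"tx": 0,"ty": 0,"tz": 0,"wx": 0,"wy": 0,"wz": 0.04},
    {"hand": 20,"tx": 0,"ty": 0,"tz": 0,"wx": 0,"wy": 0,"wz": 0.04},
    {"hand": 20,"tx": 0,"ty": 0,"tz": 0,"wx": 0,"wy": 0,"wz": 0.04}
  ]
}}

```text
clock: 16.08
eef_pos: [482.3, -293.0, 133.5]
tcp_rot: [3.141, -0.001, -0.325]
contact_force: [0.2, -2.3, 2.7]
opening: 0.292
grasp_force: 79.8
```

```bash
python3 t.py
```

```text
16.075 [ 482.3 -293.   133.5] [-0.56  -0.063  0.041] [ 0.2 -2.3  2.7] [-0.55  0.33  1.83 -0.    0.98  1.35] [ 3.141e+00 -1.000e-03 -3.250e-01] 79.81373894959688
```

Request:
{"name": "arm_command", "arguments": {
  "deltas": [
    {"hand": 20,"tx": 0,"ty": 0,"tz": 0,"wx": 0,"wy": 0,"wz": 0.05},
    {"hand": 20,"tx": 0,"ty": 0,"tz": 0,"wx": 0,"wy": 0,"wz": 0.05},
    {"hand": 20,"tx": 0,"ty": 0,"tz": 0,"wx": 0,"wy": 0,"wz": 0.05}
  ],
  "squeeze": 100
}}

```text
clock: 16.45
eef_pos: [482.1, -292.9, 133.4]
tcp_rot: [3.141, -0.0, -0.474]
contact_force: [0.5, -1.6, 3.2]
opening: 0.277
grasp_force: 98.8
```

```bash
python3 t.py
```

```text
16.45 [ 482.1 -292.9  133.4] [-0.374 -0.076  0.485] [ 0.5 -1.6  3.2] [-0.55  0.33  1.83 -0.    0.98  1.5 ] [ 3.141 -0.    -0.474] 98.77784480340779
```

The torque rose to 0.49 N m, so the bolt is at its stop. Easing off and lifting the key out.

Request:
{"name": "arm_command", "arguments": {
  "deltas": [
    {"hand": 20,"tx": 0,"ty": 0,"tz": 0,"wx": 0,"wy": 0,"wz": 0},
    {"hand": 20,"tx": 0,"ty": 0,"tz": 0,"wx": 0,"wy": 0,"wz": 0},
    {"hand": 20,"tx": 0,"ty": 0,"tz": 0,"wx": 0,"wy": 0,"wz": -0.07},
    {"hand": 20,"tx": 0,"ty": 0,"tz": -10,"wx": 0,"wy": 0,"wz": 0},
    {"hand": 20,"tx": 0,"ty": 0,"tz": -20,"wx": 0,"wy": 0,"wz": 0},
    {"hand": 20,"tx": 0,"ty": 0,"tz": -30,"wx": 0,"wy": 0,"wz": 0},
    {"hand": 20,"tx": 0,"ty": 0,"tz": -30,"wx": 0,"wy": 0,"wz": 0},
    {"hand": 20,"tx": 0,"ty": 0,"tz": 0,"wx": 0,"wy": 0,"wz": 0}
  ]
}}

```text
clock: 17.45
eef_pos: [483.0, -292.8, 225.2]
tcp_rot: [-3.141, -0.003, -0.409]
contact_force: [0.3, -0.5, -3.4]
opening: 0.273
grasp_force: 102.7
```

```bash
python3 t.py; python3 - <<'E'
from h import *
s=r.sense();y=s['tcp_rot'][2];d=np.array([551,221.5])-s['eef_pos'][:2]
print('tx,ty',d[0]*np.cos(y)+d[1]*np.sin(y),d[0]*np.sin(y)-d[1]*np.cos(y))
E
```

```text
17.45 [ 483.  -292.8  225.2] [ 0.025  0.049 -0.017] [ 0.3 -0.5 -3.4] [-0.55  0.24  1.74  0.    1.16  1.43] [-3.141e+00 -3.000e-03 -4.090e-01] 102.70592004060745
tx,ty -142.1159659143347 -498.9306673412009
```

Request:
{"name": "arm_command", "arguments": {
  "deltas": [
    {"hand": 20,"tx": -11.8,"ty": -41.6,"tz": 0,"wx": 0,"wy": 0,"wz": 0},
    {"hand": 20,"tx": -11.8,"ty": -41.6,"tz": 0,"wx": 0,"wy": 0,"wz": 0},
    {"hand": 20,"tx": -11.8,"ty": -41.6,"tz": 0,"wx": 0,"wy": 0,"wz": 0},
    {"hand": 20,"tx": -11.8,"ty": -41.6,"tz": 0,"wx": 0,"wy": 0,"wz": 0},
    {"hand": 20,"tx": -11.8,"ty": -41.6,"tz": 0,"wx": 0,"wy": 0,"wz": 0},
    {"hand": 20,"tx": -11.8,"ty": -41.6,"tz": 0,"wx": 0,"wy": 0,"wz": 0}
  ]
}}

```text
clock: 18.2
eef_pos: [515.0, -33.6, 221.6]
tcp_rot: [3.141, 0.002, -0.409]
contact_force: [0.2, 0.1, -1.5]
opening: 0.269
grasp_force: 102.6
```

Request:
{"name": "arm_command", "arguments": {
  "deltas": [
    {"hand": 20,"tx": -11.8,"ty": -41.6,"tz": 0,"wx": 0,"wy": 0,"wz": 0},
    {"hand": 20,"tx": -11.8,"ty": -41.6,"tz": 0,"wx": 0,"wy": 0,"wz": 0},
    {"hand": 20,"tx": -11.8,"ty": -41.6,"tz": 0,"wx": 0,"wy": 0,"wz": 0},
    {"hand": 20,"tx": -11.8,"ty": -41.6,"tz": 0,"wx": 0,"wy": 0,"wz": 0},
    {"hand": 20,"tx": -11.8,"ty": -41.6,"tz": 0,"wx": 0,"wy": 0,"wz": 0},
    {"hand": 20,"tx": -11.8,"ty": -41.6,"tz": 0,"wx": 0,"wy": 0,"wz": 0},
    {"hand": 20,"tx": 0,"ty": 0,"tz": 0,"wx": 0,"wy": 0,"wz": 0}
  ]
}}

```text
clock: 19.08
eef_pos: [549.3, 224.3, 221.3]
tcp_rot: [3.141, 0.002, -0.406]
contact_force: [-1.3, 0.1, -2.6]
opening: 0.271
grasp_force: 102.6
```

```bash
python3 t.py; python3 - <<'E'
from h import *
s=r.sense();y=s['tcp_rot'][2];d=np.array([551,221.5])-s['eef_pos'][:2]
print('tx,ty',d[0]*np.cos(y)+d[1]*np.sin(y),d[0]*np.sin(y)-d[1]*np.cos(y))
o=np.zeros((400,800,3),np.uint8)
f=grab('top');im=f['image'];u,v=proj(f,[482,-293,91]).astype(int)
o[:,:400]=cv2.resize(im[v-25:v+25,u-25:u+25],(400,400),interpolation=2)
g=grab('wrist')['image'];o[:,400:]=cv2.resize(g[60:310,131:381],(400,400))
cv2.imwrite('pics/c7.png',o[...,::-1])
E
```

```text
19.075 [549.3 224.3 221.3] [-0.043  0.039 -0.036] [-1.3  0.1 -2.6] [0.38 0.29 1.68 0.   1.18 2.36] [ 3.141e+00  2.000e-03 -4.060e-01] 102.55126565694809
tx,ty 2.6922292889354775 1.8650371305932567
```

View pics/c7.png

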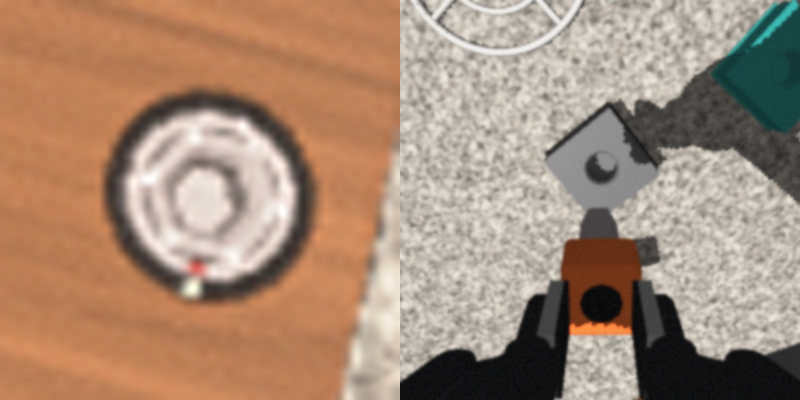

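The top crop shows the bolt flush with its red dot (197,268) at the white line (191,290). The wrist crop shows the stand hole at (601,167) and the key at (600,300), in line laterally.

```bash
python3 - <<'E'
from h import *
g=grab('wrist');s=r.sense();p=s['eef_pos'];print(p,'hole',onz(g,256.4,164.1,39),'keytop',onz(g,131+201.5*.625-.2,60+303*.625-.2,p[2]+31.5),'side tip end px y~',60+209*.625, onz(g,131+199*.625,60+209*.625,p[2]-58.5))
E
```

```text
[549.24188253 221.12445688 221.79240818] hole [551.44808916 219.70955962  39.        ] keytop [548.61417446 221.85929848 253.29240818] side tip end px y~ 190.625 [555.21107506 219.75269239 163.29240818]
```

Request:
{"name": "arm_command", "arguments": {
  "deltas": [
    {"hand": 20,"tx": 2.7,"ty": 1.9,"tz": 30,"wx": 0,"wy": 0,"wz": 0},
    {"hand": 20,"tx": 0,"ty": 0,"tz": 50,"wx": 0,"wy": 0,"wz": 0},
    {"hand": 20,"tx": 0,"ty": 0,"tz": 35,"wx": 0,"wy": 0,"wz": 0},
    {"hand": 20,"tx": 0,"ty": 0,"tz": 0,"wx": 0,"wy": 0,"wz": 0},
    {"hand": 20,"tx": 0,"ty": 0,"tz": 0,"wx": 0,"wy": 0,"wz": 0}
  ]
}}

```text
clock: 19.85
eef_pos: [552.8, 218.6, 109.2]
tcp_rot: [-3.141, -0.001, -0.409]
contact_force: [0.8, 1.3, -1.4]
opening: 0.27
grasp_force: 102.6
```

Request:
{"name": "arm_command", "arguments": {
  "deltas": [
    {"hand": 20,"tx": -2,"ty": -1,"tz": 4,"wx": 0,"wy": 0,"wz": 0},
    {"hand": 20,"tx": 0,"ty": 0,"tz": 4,"wx": 0,"wy": 0,"wz": 0},
    {"hand": 20,"tx": 0,"ty": 0,"tz": 4,"wx": 0,"wy": 0,"wz": 0},
    {"hand": 20,"tx": 0,"ty": 0,"tz": 4,"wx": 0,"wy": 0,"wz": 0},
    {"hand": 20,"tx": 0,"ty": 0,"tz": 3,"wx": 0,"wy": 0,"wz": 0},
    {"hand": 20,"tx": 0,"ty": 0,"tz": 0,"wx": 0,"wy": 0,"wz": 0}
  ]
}}

```text
clock: 20.6
eef_pos: [550.3, 220.7, 88.5]
tcp_rot: [3.141, 0.0, -0.408]
contact_force: [0.0, -0.2, -2.4]
opening: 0.267
grasp_force: 102.6
```

Request:
{"name": "arm_command", "arguments": {
  "deltas": [
    {"hand": 20,"tx": 0,"ty": 0,"tz": 5,"wx": 0,"wy": 0,"wz": 0},
    {"hand": 20,"tx": 0,"ty": 0,"tz": 5,"wx": 0,"wy": 0,"wz": 0},
    {"hand": 20,"tx": 0,"ty": 0,"tz": 4,"wx": 0,"wy": 0,"wz": 0},
    {"hand": 20,"tx": 0,"ty": 0,"tz": 3,"wx": 0,"wy": 0,"wz": 0},
    {"hand": 20,"tx": 0,"ty": 0,"tz": 2,"wx": 0,"wy": 0,"wz": 0},
    {"hand": 20,"tx": 0,"ty": 0,"tz": 0,"wx": 0,"wy": 0,"wz": 0}
  ]
}}

```text
clock: 21.35
eef_pos: [550.4, 220.7, 69.8]
tcp_rot: [3.141, 0.0, -0.408]
contact_force: [0.0, 0.1, -1.2]
opening: 0.269
grasp_force: 102.6
```

Nearly on the floor of the hole. Releasing and lifting.

Request:
{"name": "arm_command", "arguments": {
  "deltas": [
    {"hand": 20,"tx": 0,"ty": 0,"tz": 1.5,"wx": 0,"wy": 0,"wz": 0},
    {"hand": 20,"tx": 0,"ty": 0,"tz": 0,"wx": 0,"wy": 0,"wz": 0},
    {"hand": 65,"tx": 0,"ty": 0,"tz": 0,"wx": 0,"wy": 0,"wz": 0},
    {"hand": 65,"tx": 0,"ty": 0,"tz": 0,"wx": 0,"wy": 0,"wz": 0},
    {"hand": 65,"tx": 0,"ty": 0,"tz": 0,"wx": 0,"wy": 0,"wz": 0},
    {"hand": 65,"tx": 0,"ty": 0,"tz": 0,"wx": 0,"wy": 0,"wz": 0},
    {"hand": 65,"tx": 0,"ty": 0,"tz": 0,"wx": 0,"wy": 0,"wz": 0}
  ]
}}

```text
clock: 22.22
eef_pos: [550.5, 220.7, 68.4]
tcp_rot: [-3.142, 0.0, -0.408]
contact_force: [0.6, -0.1, 0.3]
opening: 0.762
grasp_force: 0.0
```

Request:
{"name": "arm_command", "arguments": {
  "deltas": [
    {"hand": 65,"tx": 0,"ty": 0,"tz": -15,"wx": 0,"wy": 0,"wz": 0},
    {"hand": 65,"tx": 0,"ty": 0,"tz": -35,"wx": 0,"wy": 0,"wz": 0},
    {"hand": 65,"tx": 0,"ty": 0,"tz": -50,"wx": 0,"wy": 0,"wz": 0},
    {"hand": 65,"tx": 0,"ty": 0,"tz": -50,"wx": 0,"wy": 0,"wz": 0},
    {"hand": 65,"tx": 0,"ty": 0,"tz": 0,"wx": 0,"wy": 0,"wz": 0},
    {"hand": 65,"tx": 0,"ty": 0,"tz": 0,"wx": 0,"wy": 0,"wz": 0}
  ]
}}

```text
clock: 22.98
eef_pos: [550.3, 220.6, 218.8]
tcp_rot: [-3.141, -0.0, -0.408]
contact_force: [-0.3, 0.3, -1.0]
opening: 0.763
grasp_force: 0.0
```

```bash
python3 t.py; python3 - <<'E'
from h import *
g=grab('wrist');im=g['image'].astype(int)
m=((im[...,0]>60)&(im[...,0]>1.8*im[...,1])&(im[...,2]<.4*im[...,0])).astype(np.uint8)
k,l,st,c=cv2.connectedComponentsWithStats(m);i=1+np.argmax(st[1:,4]);print(st[i],c[i],'at z~93',onz(g,*c[i],93),'expected px',proj(g,[550.5,221,99]))
x,y,w,h,_=st[i];b=(im.max(2)<40)[y:y+h+4,x:x+w];ys,xs=np.nonzero(b);print('hole top',onz(g,x+np.median(xs),y+np.median(ys),99))
f=grab('scene');hsv=cv2.cvtColor(f['image'],cv2.COLOR_RGB2HSV);m=cv2.inRange(hsv,(2,150,60),(20,255,255));m[:,220:]=0;m[:220]=0;m[:,:140]=0
k,l,st,c=cv2.connectedComponentsWithStats(m);i=1+np.argmax(st[1:,4]);print('scene',st[i],c[i],'start was 170 235 21 23, 179.9 246.5')
E
```

```text
22.975 [550.3 220.6 218.8] [-0.071  0.023 -0.002] [-0.3  0.3 -1. ] [0.38 0.29 1.69 0.   1.17 2.36] [-3.141 -0.    -0.408] 0.0
[  0   6  31  48 347] [14.28530259 31.22478386] at z~93 [777.61060142 376.99270988  93.        ] expected px [255.79663097 179.13760709]
hole top [779.19394985 362.76114999  99.        ]
scene [170 236  20  23 324] [179.87654321 247.09876543] start was 170 235 21 23, 179.9 246.5
```

The scene camera puts the grip at its starting position (within 1 px), so the key is upright in its stand.

```bash
python3 -c "
from rig import r
print(r.sign_off())"
```

```text
the job is handed in; nothing more can be done
None
```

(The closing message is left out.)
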